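# Mount a lapping ring and lock it with the quarter-turn cap

## Robot

A 6-joint arm with a two-finger parallel gripper is mounted at the origin on a cart in front of the work surface, level with it; the furniture and walls round the work are solid. World frame = base frame: x ahead of the robot, y to its left, z up, the work surface at z = 0. Lengths are in mm, angles in rad, forces in N, time in s.
With the tool pointing down it reaches from about 300 to 775 mm from the base axis. Payload 14.6 kg.
Tool frame: the origin (TCP) lies on the front face of the gripper's body, between the roots of the fingers; the fingertips stand 97 mm ahead of it and the grasp point (between the pads) lies 78 mm ahead of it; z points along the fingers, y is the line along which they close (so a half turn about z gives the same grasp; the last joint's range is limited). The gripper opens to 94 mm and grips with 3 to 60 N. Pads are 16 mm wide; open, the fingers measure 119 mm over their backs; the gripper's body (75 mm by 177 mm) begins 78 mm behind the grasp point.
Start: joints at [-1.247, 0.3, 1.521, -0, 1.321, -0.067], TCP at [209.503, -508.526, 302.646] pointing down, gripper open.
Joint ranges: [-3.03, 3.03], [-0.79, 2.21], [0.23, 2.52], [-1.04, 4.18], [0, 3.07], [-2.55, 2.55]. Speed limits (rad/s): [2.22, 2.22, 2.57, 3.14, 3.14, 3.14].

## Interface

Orientations are given as a rotation vector (axis times angle).
In Python, from cell import observe, snapshot, get_calibration, hand_in gives the robot as it stands.
- The arm moves only by the tool arm_command, never from a script. Its argument "steps" is a list of rows, each a list of 3 entries, a list of its own where there are three numbers: the shift along the tool's x, y, z in cm, then the turn about the tool's z in degrees, then the finger opening in cm, from 0 to 9.4. A call has 1 to 8 rows; each row is the pose to reach, as a shift and turn from the pose commanded when the call began, along the tool's axes at that moment; what a row does not reach only later rows make up. A row lasts 1/12 s, in which the tool goes at most 41.7 mm and 7.16 degrees, less where a joint would pass 70% of its speed; a pose out of reach is approached as far as the arm can. A call with a gripper value outside its range is refused whole. The fingers move at their own pace and stop on an object; "newtons" is the grip in N (left out, the last holds). Time passes only in rows, so rows that repeat a pose let the fingers close. It gives the time, the measured TCP pose, the force, the opening and the grip force at its end, in the units of the state.
- observe(): the state, without advancing time (a new reading comes with each control period).
- snapshot(name): name is "side" or "top"; returns (picture, depth): 420x560x3 uint8, red, green, blue; 420x560 float32, mm along the optical axis (not along the pixel's ray), 0 where there is no reading.
- get_calibration(name): a dict with "mtx" (3x3 intrinsics, pixels), "eye" and "attitude" of the camera in the world. Camera axes: x right, y down, z forward; pixel columns grow to the right and rows downward; lengths in mm; the calibration is good to about 2 mm. A picture is of the moment at which its call begins. get_calibration takes no time and is no camera call.
- hand_in(): hands the job in; it is judged then, once.
The state is a dict: "time_s": time; "q": joint angles; "joint_vel": joint speeds; "joint_efforts": joint torques, N m; "eef_pos": TCP position; "tcp_rot": TCP orientation; "contact_force": force on the tool from outside, world axes, zero at the start; "ft_torque": the same for the moment, N m; "width": opening from 0.0 (shut) to 1.0 (fully open); "grasp_force": force on a finger pad.
Only numpy, scipy, OpenCV 4.12 (cv2) and the standard library are available. Lean on these libraries where they do the work, as an engineer would, in place of code of your own. Each camera call takes 0.05 s, during which the arm holds its last target. There are 200 camera calls.

## Task

Slip the loose dark steel lapping ring over the hub of the lapping head so that it lies flat on the backing plate, and let go of it. Then set the black cap into the hub with its two pins in the two notches, push it down against the spring and twist it clockwise (seen from above) about a quarter turn until it stops. Finish still gripping the cap, pressed down with its flange flush on the hub rim and turned to the stop (do not let go of it), and leave the tape roll, jar, loupe and marker where they stand.

Things in the scene. Friction and masses are not known exactly. Their poses are not given: they have to be found in the camera images.
- head: Lapping head, fixed to the bench: grey housing 110 x 110 x 14 mm, on it a flat aluminium backing plate 72 mm across (top 18 mm above the bench), in the middle an upright steel hub: a tube of 40 mm outside diameter and 30 mm bore, rising to 40 mm above the bench. Origin at the bench on the hub's axis, z up; the hub has two open notches, at its +x and -x sides.
- hub_rim (a point): Centre of the hub's upper rim, on its axis, 40 mm above the bench; axes as the head's.
- hub_notch (a point): Middle of the +x notch's mouth at the rim, 17.5 mm from the hub's axis; the other is opposite. Each notch is about 11 mm wide, 14.5 mm deep. From its lower part a slot (5 to 14.5 mm below the rim) runs clockwise seen from above, under a 5 mm thick overhang, to a stop where the cap has turned about 84 degrees. Either pin may go in either notch.
- plunger (a joint): Spring plunger in the hub's bore, 24 mm across: m pressed down; 0 = up, its top 6 mm below the rim; 0.010 with the cap flush. It pushes up with 3 N at first touch and 10 N with the cap flush. A cap let go in the locked position is lifted about 3 mm.
- ring_center (a point): Centre, half-way up, of the lapping ring: a loose plain dark steel ring of 58 mm outside diameter, 45 mm hole, 19 mm high, about 90 g, lying flat on the bench; z is its axis. Once it lies on the backing plate, this point is 27.5 mm above the bench.
- cap_grip (a point): Point on the axis of the loose 47 mm tall cap (about 90 g), 11 mm below its top, 36 mm above the bench at the start (it stands upright on its plug). On top is a black grip bar 44 mm long (along x), 12 mm thick (along y), 25 mm high, on a black round flange 50 mm across, 6 mm thick. z up. This point is 20 mm above the flange's underside: 60 mm above the bench when flush.
- cap_flange (a point): Centre of the underside of the cap's flange; axes as cap_grip. It coincides with hub_rim when flush. Below it is a steel plug 28 mm in diameter, 16 mm long, tapered at the foot. Two pins of 5 mm diameter stick out of the plug along +x and -x, under the ends of the grip bar, to 18.5 mm from the axis, their axis 10.5 mm below this point.
- cap_pin (a point): Middle of the outer end of the cap's +x pin (the other pin is the same on the -x side): 18.5 mm from the cap's axis, 10.5 mm below the flange's underside; axes as cap_grip.
- tape_roll: A roll of masking tape, 63 mm across, 19 mm high, lying flat; a bystander. Origin at the centre of its underside.
- spirit_jar: A glass jar with a black cap, 58 mm across, 76 mm tall; a bystander. Origin at the centre of its underside.
- loupe: An aluminium eye loupe standing on its flange, 28 mm across, 30 mm tall; a bystander. Origin at the centre of its underside.
- marker: A marker pen 135 mm long, 15 mm thick, lying along its y axis; a bystander. Origin at the centre of its underside.
There are look-alikes about, which are no part of the job. Leave any blue or red look-alike of the part that bears ring_center alone. Leave any blue look-alike of the part that bears cap_grip alone.

How it is judged:
By the outcome, as a careful person would: the job done as asked, in the order asked, and still so for the second after the job is handed in, while the arm keeps its last pose, push and grip.
It also fails if it takes over 61 s, if anything falls off the work surface, if the arm or the gripper's body presses on something with over 40 N, if the wrist force passes 120 N, or if a joint passes its speed limit or range.

## Working session

There is one attempt and no reset: what is moved stays moved. The work goes in short steps, Python scripts to look and compute and a tool call to move; the robot and the scene stay as the last step left them, time stands still between calls to the robot, and variables do not carry over. Pictures are saved under pics/ and viewed, at most 10 in all, crops included, and the job is handed in when it is done.

Besides the shell and the picture viewer there is one more tool, called after "Call:" as a command line: name --argument value ..., lists and objects as JSON in quotes. arm_command: Moves the arm, as the interface text tells. Its arguments: {"type":"object","properties":{"steps":{"type":"array"},"newtons":{"type":"number"}},"required":["steps"]}

```bash
mkdir -p pics; cat > h.py <<'E'
import numpy as np,cv2
from cell import observe,snapshot,get_calibration,hand_in
def R(name):
    a=get_calibration(name); A=np.array(a['attitude'],float)
    if A.size==3: A=cv2.Rodrigues(A.reshape(3))[0]
    return np.array(a['mtx'],float),np.array(a['eye'],float),A
def ray(name,u,v):
    K,e,A=R(name); d=A@np.linalg.inv(K)@[u,v,1]; return e,d
def atz(name,u,v,z):
    e,d=ray(name,u,v); return e+d*(z-e[2])/d[2]
def dep(name,D,u,v):
    e,d=ray(name,u,v); return e+d*D[int(v),int(u)]
def proj(name,p):
    K,e,A=R(name); q=K@(A.T@(np.array(p)-e)); return q[:2]/q[2]
E
python3 - <<'E'
from h import *
for n in('top','side'):
    print(n,get_calibration(n))
    p,d=snapshot(n); np.savez(f'{n}0.npz',p=p,d=d); cv2.imwrite(f'pics/{n}0.png',cv2.resize(p[:,:,::-1],(800,600),interpolation=cv2.INTER_CUBIC))
print(observe())
E
```

```text
top {'mtx': array([[404.67765814,   0.        , 281.2896351 ],
       [  0.        , 404.67765814, 207.51579542],
       [  0.        ,   0.        ,   1.        ]]), 'eye': array([ 495.33847606,  -91.7018654 , 1203.86613602]), 'attitude': array([-2.15626593,  2.17547956, -0.08909971])}
side {'mtx': array([[440.57318783,   0.        , 277.18461069],
       [  0.        , 440.57318783, 217.53671032],
       [  0.        ,   0.        ,   1.        ]]), 'eye': array([ 249.8651817 , 1043.33747645,  725.32063571]), 'attitude': array([-0.36349367,  2.56813552, -1.50249357])}
{'time_s': 0.1, 'q': array([-1.24661007e+00,  3.00407988e-01,  1.52152361e+00, -1.12363804e-05,
        1.32070417e+00, -6.66332512e-02]), 'joint_vel': array([-0.00117866, -0.00208609, -0.00165732, -0.00114334,  0.00014466,
        0.00084129]), 'joint_efforts': array([-8.93315628e-04, -5.32644582e+01, -3.53282475e+01,  7.09276437e-02,
        2.35144689e-02, -6.84691327e-05]), 'eef_pos': array([ 209.4549957 , -508.40609057,  302.14520735]), 'tcp_rot': array([-3.08078818e+00, -6.09802059e-01,  2.27303092e-04]), 'contact_force': array([ 0.09053908, -0.34195017, -0.1723398 ]), 'ft_torque': array([ 0.01202167,  0.01432469, -0.00024838]), 'grasp_force': 0.0, 'width': 0.9977576056363}
```

View pics/top0.png

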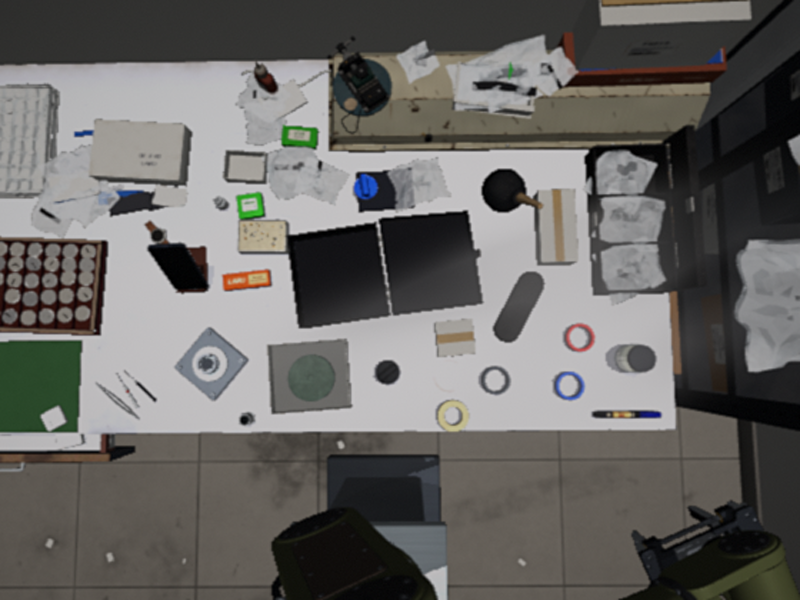

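View pics/side0.png

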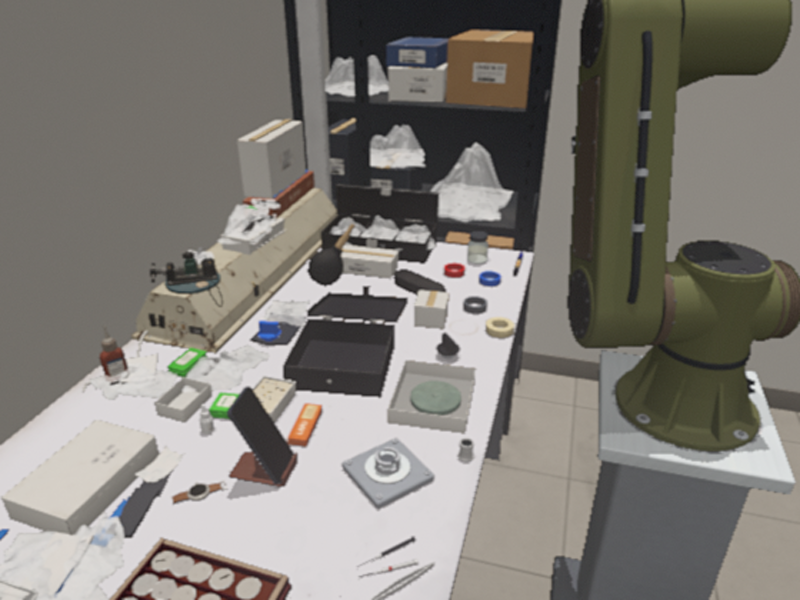

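Candidates (800x600 top view):
- **Ring:** dark steel ring (495,380), with blue (569,386), red (580,337) and tape roll (453,416) as look-alikes. I choose (495,380).
- **Cap:** black cap (387,372), with blue look-alike (366,186) and jar lid (632,358). I choose (387,372).
- **Head:** (211,362).

Next, close crops to check these.

```bash
python3 - <<'E'
from h import *
rows=[]
for n,cs in(('top',[(148,253),(271,260),(346,266)]),('side',[(271,326),(313,243),(332,213)])):
    p=np.load(f'{n}0.npz')['p'][:,:,::-1]; t=[]
    for (u,v),h in zip(cs,(30,15,15)):
        c=cv2.resize(p[v-h:v+h,u-h:u+h],(264,264),interpolation=cv2.INTER_CUBIC); t.append(c)
    rows.append(np.hstack(t))
cv2.imwrite('pics/crop1.png',np.vstack(rows))
T=np.load('top0.npz')['d'];S=np.load('side0.npz')['d']
for u,v in[(148,253),(271,260),(346,266),(338,266),(300,290)]: print('top',u,v,dep('top',T,u,v).round(1))
for u,v in[(313,243),(332,213)]: print('side',u,v,dep('side',S,u,v).round(1))
E
```

```text
top 148 253 [479.6 309.3  34.8]
top 271 260 [457.2 -46.1  47.5]
top 346 266 [ 436.3 -265.    -1.7]
top 338 266 [ 437.5 -238.9   19.1]
top 300 290 [ 368.1 -128.6    2.7]
side 313 243 [454.1 -32.   27.4]
side 332 213 [ 439.4 -276.4    1.1]
```

View pics/crop1.png

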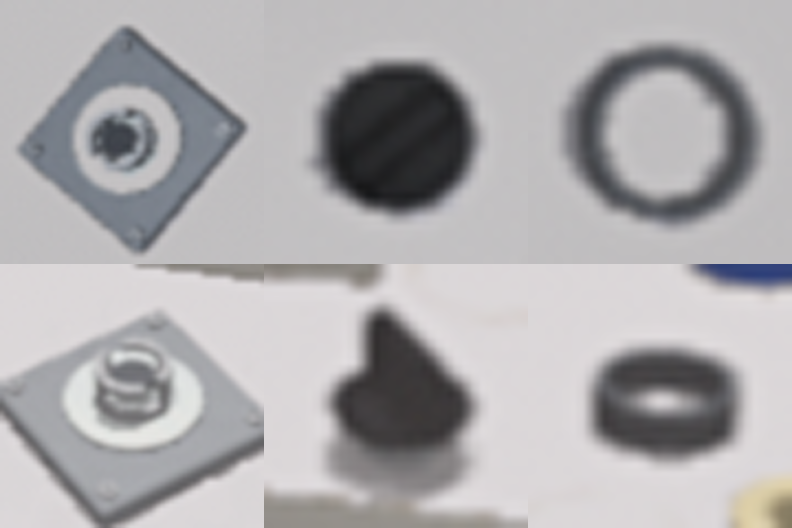

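The crops confirm the choices: dark ring, black cap with its bar running diagonally, and the hub on its white plate, with housing edges at about 45°. Next I fit silhouette models in both views.

```bash
cat > fit.py <<'E'
from h import *
from scipy.optimize import minimize
def cyl(r,z0,z1,n=48):
    a=np.linspace(0,2*np.pi,n,endpoint=False); return np.vstack([np.c_[r*np.cos(a),r*np.sin(a),0*a+z] for z in(z0,z1)])
def box(x,y,z0,z1): return np.array([[i*x/2,j*y/2,z] for i in(-1,1) for j in(-1,1) for z in(z0,z1)],float)
M={'ring':[cyl(29,0,19)],'cap':[cyl(14,0,16),cyl(25,16,22),box(44,12,22,47)],'head':[box(110,110,0,14),cyl(20,18,40)]}
S=8
def mask(n,p,u,v,h,thr,fill=True,above=None):
    c=cv2.resize(p[v-h:v+h,u-h:u+h].astype(np.float32).mean(2),None,fx=S,fy=S,interpolation=cv2.INTER_CUBIC)
    m=(c<thr).astype(np.uint8)
    cs,_=cv2.findContours(m,cv2.RETR_EXTERNAL,cv2.CHAIN_APPROX_NONE)
    k=min((q for q in cs if cv2.contourArea(q)>S*S*20),key=lambda q:abs(cv2.pointPolygonTest(q,(h*S,h*S),True)) if cv2.pointPolygonTest(q,(h*S,h*S),False)<0 else 0)
    m[:]=0; cv2.drawContours(m,[k],-1,1,-1); return m
def rend(n,parts,x,u,v,h):
    m=np.zeros((2*h*S,2*h*S),np.uint8); c,s=np.cos(x[3]),np.sin(x[3]);K,e,A=R(n)
    for P in parts:
        W=P@np.array([[c,s,0],[-s,c,0],[0,0,1]])+x[:3]; q=(W-e)@A@K.T; q=q[:,:2]/q[:,2:]
        q=(q-[u-h,v-h]+.5)*S-.5
        cv2.fillConvexPoly(m,cv2.convexHull((q*16).round().astype(np.int32)),1,shift=4)
    return m
G=lambda m:cv2.GaussianBlur(m.astype(np.float32),(0,0),4)
def fit(parts,views,x0,free):
    """views: list (name,mask,u,v,h)"""
    B=[G(w[1]) for w in views]
    def f(y):
        x=np.array(x0,float); x[free]=y
        return sum(((G(rend(w[0],parts,x,*w[2:]))-b)**2).sum() for w,b in zip(views,B))/1000
    s=np.array([6,6,4,.3])[free]; y0=np.array(x0,float)[free]
    r=minimize(f,y0,method='Nelder-Mead',options=dict(initial_simplex=np.vstack([y0]+[y0+s*e for e in np.eye(len(y0))]),xatol=.02,fatol=.001,maxiter=250))
    x=np.array(x0,float); x[free]=r.x; return x.round(3),round(r.fun,2)
E
cat > m1.py <<'E'
from fit import *
P={n:np.load(f'{n}0.npz')['p'] for n in('top','side')}
J={'ring':((346,266,15,135),(332,213,15,110),[436,-265,0,0],[0,1,2]),
'cap':((271,260,15,110),(313,243,16,85),[455,-45,0,-.9],[0,1,2,3]),
'head':((148,253,32,178),(271,330,36,178),[480,305,0,.75],[0,1,2,3])}
tiles=[]
for k,(t,s,x0,fr) in J.items():
    V=[]
    for n,(u,v,h,th) in(('top',t),('side',s)): V.append((n,mask(n,P[n],u,v,h,th),u,v,h))
    for lab,vs,f in(('both',V,fr),('top',V[:1],[i for i in fr if i!=2]),('side',V[1:],[i for i in fr if i!=2])):
        x,c=fit(M[k],vs,x0,f); print(k,lab,x,c)
        if lab=='both': xb=x
    for w in V:
        n,m,u,v,h=w; im=cv2.resize(P[n][v-h:v+h,u-h:u+h,::-1],None,fx=S,fy=S,interpolation=cv2.INTER_CUBIC)
        for mm,c in((m,(0,255,0)),(rend(n,M[k],xb,u,v,h),(0,0,255))):
            cs,_=cv2.findContours(mm,cv2.RETR_EXTERNAL,cv2.CHAIN_APPROX_NONE); cv2.drawContours(im,cs,-1,c,1)
        tiles.append(cv2.resize(im,(264,264)))
hd=[]
cv2.imwrite('pics/fit1.png',np.vstack([np.hstack(tiles[0::2]),np.hstack(tiles[1::2])]))
E
python3 m1.py
```

```text
ring both [ 437.796 -263.246   -2.638    0.   ] 1.84
ring top [ 437.679 -262.831    0.       0.   ] 0.11
ring side [ 436.905 -260.168    0.       0.   ] 1.78
cap both [456.405 -43.648  -0.58   -1.171] 3.13
cap top [455.908 -43.922   0.     -0.905] 0.09
cap side [458.71  -46.978   0.     -1.301] 2.89
head both [476.373 320.609  -4.685   0.873] 2.89
head top [475.796 319.058   0.      0.879] 0.61
head side [475.303 324.674   0.      0.877] 2.75
```

View pics/fit1.png

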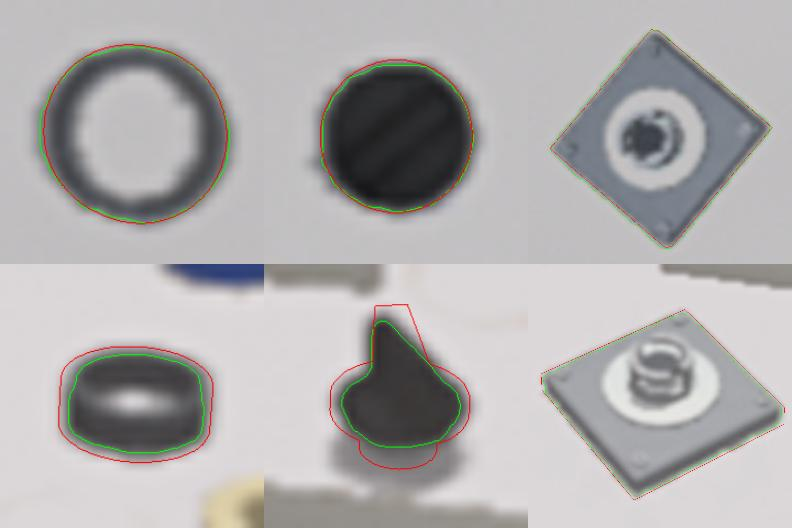

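Top fits are tight. The side masks for ring and cap were thresholded too dark, so I'll refine them, and look at the hub notches with both axis hypotheses marked.

```bash
sed -i "s/(332,213,15,110)/(332,213,15,150)/; s/(313,243,16,85)/(313,243,16,125)/" m1.py
sed -i "s/^M={/M={'capx':[cyl(25,16,22),box(44,12,22,47)],/" fit.py
sed -i "s/fit(M\[k\]/fit(M['capx' if k=='cap' else k]/" m1.py
cat >> m1.py <<'E'
x=np.array([475.9,319.5,0])
T=[]
for n,(u,v) in(('top',(148,253)),('side',(271,326))):
    h=13; k=30; im=cv2.resize(P[n][v-h:v+h,u-h:u+h,::-1],None,fx=k/2,fy=k/2,interpolation=cv2.INTER_CUBIC); cl=im.copy()
    for i in range(4):
        a=.877+i*np.pi/2; q=(proj(n,x+[17.5*np.cos(a),17.5*np.sin(a),40])-[u-h,v-h]+.5)*k/2
        cv2.circle(im,tuple(q.astype(int)),4,[(0,0,255),(0,200,0)][i%2],-1)
    T.append(np.hstack([cl,im])[:300] if 0 else np.hstack([cl,im]))
u,v,h=271,260,14; c=P['top'][v-h:v+h,u-h:u+h,::-1].astype(float)
cv2.imwrite('pics/hub.png',cv2.resize(np.vstack(T),(600,600)))
# bar direction by local gradients on the cap top
g=cv2.cvtColor(P['top'],cv2.COLOR_RGB2GRAY)[v-h:v+h,u-h:u+h].astype(float); g=cv2.resize(g,None,fx=4,fy=4,interpolation=cv2.INTER_CUBIC)
gx,gy=cv2.Sobel(g,cv2.CV_64F,1,0),cv2.Sobel(g,cv2.CV_64F,0,1)
yy,xx=np.mgrid[:g.shape[0],:g.shape[1]]; m=(xx-59)**2+(yy-56)**2<(5.5*4)**2
a=.5*np.arctan2((2*gx*gy)[m].sum(),(gx**2-gy**2)[m].sum())+np.pi/2
K,e,A=R('top'); d=A@[np.cos(a),np.sin(a),0]; print('bar',a,np.arctan2(d[1],d[0]))
E
python3 m1.py
```

```text
ring both [ 437.477 -263.104   -2.165    0.   ] 0.58
ring top [ 437.679 -262.831    0.       0.   ] 0.11
ring side [ 436.748 -259.236    0.       0.   ] 0.5
cap both [455.657 -43.713  -5.822  -0.972] 0.81
cap top [455.908 -43.922   0.     -0.905] 0.09
cap side [454.011 -34.924   0.     -1.006] 0.8
head both [476.373 320.609  -4.685   0.873] 2.89
head top [475.796 319.058   0.      0.879] 0.61
head side [475.303 324.674   0.      0.877] 2.75
bar 2.4610261243169136 2.240438849080373
```

View pics/hub.png

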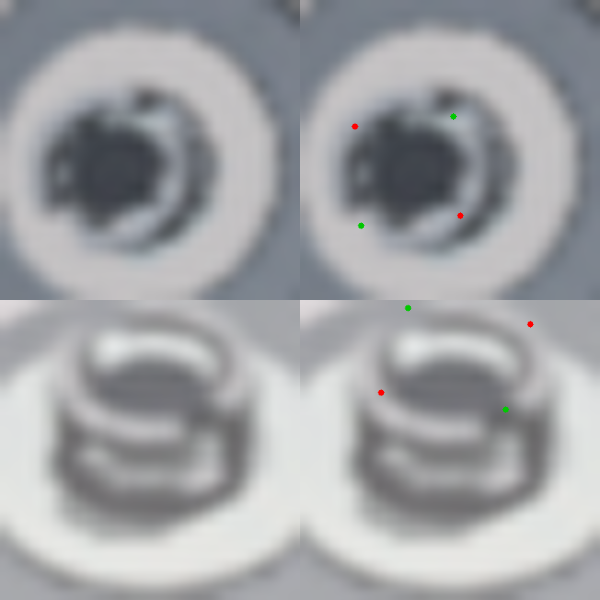

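View pics/fit1.png

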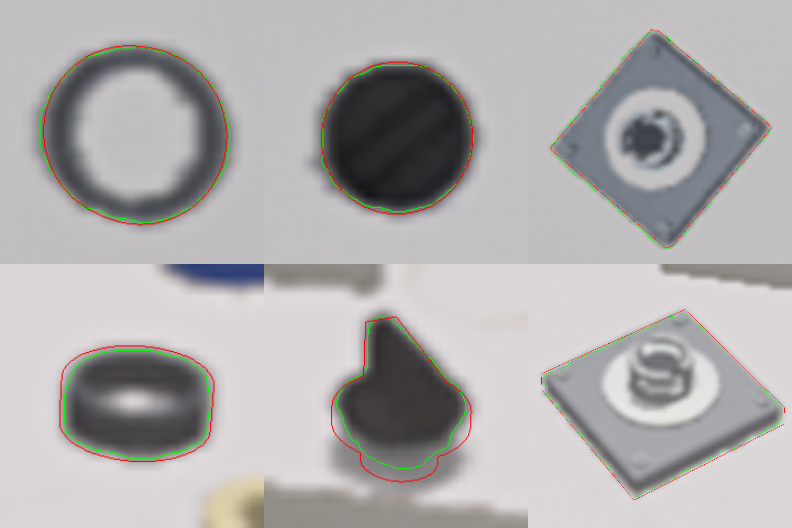

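The ring and cap overlays match, and the notch axis is the green pair: the rim gap shows at side-crop (500,415), with the slot running clockwise (leftward) under the overhang. So head x is at -0.694 rad and the cap bar at about -0.90 rad. I'll start towards the ring at (437.7,-262.8), TCP z 170, tool yaw 0.

Call:
arm_command --steps '[[[15.4, -7.4, 3], 12, 9.4], [[30.8, -14.8, 13], 22.5, 9.4], [[30.8, -14.8, 13], 22.5, 9.4], [[30.8, -14.8, 13], 22.5, 9.4], [[30.8, -14.8, 13], 22.5, 9.4], [[30.8, -14.8, 13], 22.5, 9.4], [[30.8, -14.8, 13], 22.5, 9.4], [[30.8, -14.8, 13], 22.5, 9.4]]' --newtons 15

```text
time_s: 0.77
eef_pos: [414.3, -279.9, 186.7]
tcp_rot: [-3.142, 0.003, 0.0]
contact_force: [0.6, -0.6, -0.5]
width: 0.997
grasp_force: 0.0
```

Call:
arm_command --steps '[[[0, 0, 0], 0, 9.4], [[0, 0, 0], 0, 9.4]]'

```text
time_s: 0.93
eef_pos: [414.1, -280.1, 186.6]
tcp_rot: [-3.14, -0.002, 0.003]
contact_force: [0.0, -0.4, -0.1]
width: 0.998
grasp_force: 0.0
```

Call:
arm_command --steps '[[[2.36, -1.73, 2], 0, 9.4], [[2.36, -1.73, 5.5], 0, 9.4], [[2.36, -1.73, 8.5], 0, 9.4], [[2.36, -1.73, 8.5], 0, 9.4], [[2.36, -1.73, 8.5], 0, 5.5], [[2.36, -1.73, 8.5], 0, 5.5], [[2.36, -1.73, 8.5], 0, 5.5], [[2.36, -1.73, 8.5], 0, 5.5]]' --newtons 8

```text
time_s: 1.6
eef_pos: [437.2, -264.9, 103.8]
tcp_rot: [3.141, -0.004, 0.002]
contact_force: [0.8, -0.0, -0.4]
width: 0.755
grasp_force: 0.0
```

```bash
python3 - <<'E'
from h import *
o=observe(); print(o['time_s'],o['width']*94,o['grasp_force'],o['contact_force'])
E
```

```text
1.6 70.98152546382167 0.0 [ 0.76761568 -0.03901177 -0.38722757]
```

Call:
arm_command --steps '[[[0, 0, 0], 0, 5.5], [[0, 0, 0], 0, 5.5], [[0, 0, 0], 0, 5.5], [[0, 0, 0], 0, 5.5], [[0, 0, 0], 0, 5.5]]'

```text
time_s: 2.02
eef_pos: [437.2, -264.5, 103.0]
tcp_rot: [3.141, -0.003, 0.001]
contact_force: [-2.5, 0.5, 6.7]
width: 0.607
grasp_force: 8.0
```

Call:
arm_command --steps '[[[0, 0, 0], 0, 7.4], [[0, 0, 0], 0, 7.4], [[0, 0, 0], 0, 7.4], [[0, 0, 0], -7, 7.4], [[0, 0, 0], -14, 7.4], [[0, 0, 0], -21, 7.4], [[0, 0, 0], -28, 7.4], [[0, 0, 0], -35, 7.4]]'

```text
time_s: 2.68
eef_pos: [437.1, -264.3, 102.4]
tcp_rot: [-2.994, -0.951, 0.0]
contact_force: [-0.2, 0.3, -1.3]
width: 0.787
grasp_force: 0.0
```

Call:
arm_command --steps '[[[0, 0, 0], -7, 7.4], [[0, 0, 0], -14, 7.4], [[0, 0, 0], -21, 7.4], [[0, 0, 0], -28, 7.4], [[0, 0, 0], -35, 7.4], [[0, 0, 0], -42, 7.4], [[0, 0, 0], -49, 7], [[0, 0, 0], -55, 5.5]]'

```text
time_s: 3.35
eef_pos: [437.1, -264.3, 102.4]
tcp_rot: [-2.216, -2.226, 0.0]
contact_force: [-0.0, 0.0, 0.8]
width: 0.709
grasp_force: 0.0
```

Call:
arm_command --steps '[[[0, 0, 0], 0, 5.5], [[0, 0, 0], 0, 5.5], [[0, 0, 0], 0, 5.5], [[0, 0, 0], 0, 5.5], [[0, 0, 0], 0, 5.5], [[0, 0, 0], 0, 5.5]]' --newtons 20

```text
time_s: 3.85
eef_pos: [437.1, -264.3, 102.5]
tcp_rot: [-2.225, -2.218, 0.0]
contact_force: [0.8, 0.6, -1.0]
width: 0.618
grasp_force: 20.0
```

```bash
python3 - <<'E'
from h import *
for i in range(1):
    o=observe(); print(o['eef_pos'],o['tcp_rot'],o['width']*94,o['q'])
E
```

```text
[ 437.09158117 -264.29758259  102.48394617] [-2.22456156e+00 -2.21810330e+00  4.14589279e-05] 58.084537385738884 [-6.15564267e-01  4.79488096e-01  1.79789861e+00 -3.80588627e-07
  8.64359125e-01 -6.12656641e-01]
```

Call:
arm_command --steps '[[[0, 0, -4], 0, 5.5], [[2, 0, -7.5], 0, 5.5], [[6, 0.3, -8.5], 0, 5.5], [[10, 0.6, -8.5], 0, 5.5], [[14, 0.9, -8.5], 0, 5.5], [[18, 1.2, -8.5], 0, 5.5], [[22, 1.5, -8.5], 0, 5.5], [[26, 1.8, -8.5], 0, 5.5]]'

```text
time_s: 4.52
eef_pos: [455.3, -2.5, 187.7]
tcp_rot: [2.224, 2.218, 0.001]
contact_force: [0.3, -0.1, -1.6]
width: 0.62
grasp_force: 20.0
```

Call:
arm_command --steps '[[[4, 0.3, 0], 0, 5.5], [[8, 0.5, 0], 0, 5.5], [[12, 0.8, 0], 0, 5.5], [[16, 1, 0], 0, 5.5], [[20, 1.3, 0], 0, 5.5], [[24, 1.5, 0], 0, 5.5], [[28, 1.8, 0], 0, 5.5], [[31, 2, 0], 0, 5.5]]'

```text
time_s: 5.18
eef_pos: [475.8, 308.5, 187.5]
tcp_rot: [-2.223, -2.22, -0.0]
contact_force: [-1.0, -1.3, -0.2]
width: 0.62
grasp_force: 20.0
```

```bash
python3 - <<'E'
from h import *
o=observe(); print(o['eef_pos'],o['tcp_rot'],o['width']*94,o['grasp_force'],o['q'])
E
```

```text
[475.76134053 308.52733405 187.48764029] [-2.22300684e+00 -2.21971316e+00 -4.58145729e-04] 58.28747975856913 19.99954730970785 [5.10666081e-01 4.55651724e-01 1.59058525e+00 2.12577156e-04
 1.09510583e+00 5.12051484e-01]
```

Call:
arm_command --steps '[[[0.9, 0, 2], 0, 5.5], [[0.9, 0, 3.7], 0, 5.5], [[0.9, 0, 3.7], 0, 5.5]]'

```text
time_s: 5.43
eef_pos: [474.9, 314.7, 147.2]
tcp_rot: [-2.222, -2.219, 0.008]
contact_force: [0.6, -0.9, -1.5]
width: 0.617
grasp_force: 20.0
```

```bash
python3 - <<'E'
from h import *
o=observe(); print(o['eef_pos'])
T=[]
for n,(u,v) in(('top',(148,253)),('side',(271,322))):
    p,d=snapshot(n); np.savez(f'{n}1.npz',p=p,d=d)
    h=25; T.append(cv2.resize(p[v-h:v+h,u-h:u+h,::-1],(400,400),interpolation=cv2.INTER_CUBIC))
cv2.imwrite('pics/hov.png',np.hstack(T))
E
```

```text
[474.88955205 314.68470895 147.24321148]
```

View pics/hov.png

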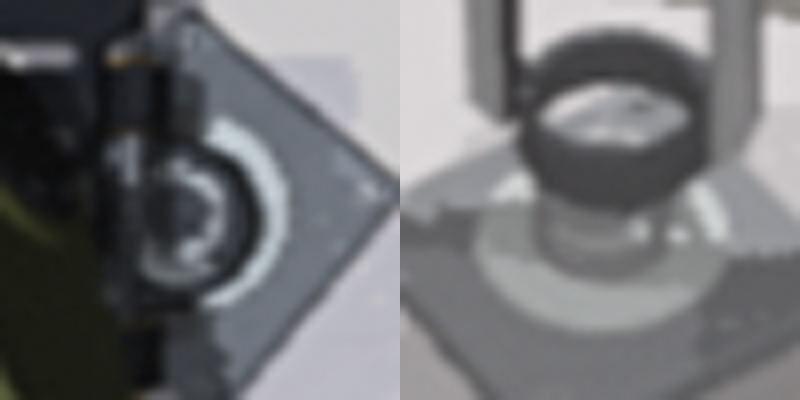

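The picture shows the ring over the hub. In the side half the ring is centred near (617,120) and the hub near (602,235). In the top half the hub is visible inside the ring's hole near (190,215). I'll fit the ring outline in both views, leaving out the finger zones, to get the local camera bias.

```bash
cat > m2.py <<'E'
from fit import *
P={n:np.load(f'{n}1.npz')['p'] for n in('top','side')}
z0=147.2-102.5
for n,(u,v),th in(('top',(148,253),95),('side',(271,322),88)):
    h=25
    c=cv2.resize(P[n][v-h:v+h,u-h:u+h].astype(np.float32).mean(2),None,fx=S,fy=S,interpolation=cv2.INTER_CUBIC)
    yy,xx=np.mgrid[:400,:400]
    if n=='top': W=(xx>215)&(yy>130)&(yy<300)
    else: W=(xx>132)&(xx<300)&(yy>15)&(yy<230)
    m=(c<th).astype(np.uint8)
    if n=='side':
        cs,_=cv2.findContours(m,cv2.RETR_EXTERNAL,cv2.CHAIN_APPROX_NONE); m[:]=0; cv2.drawContours(m,[max(cs,key=cv2.contourArea)],-1,1,-1)
    b=G(m)
    def f(y,full=False):
        r=G(rend(n,M['ring'],[y[0],y[1],z0,0],u,v,h)); 
        if n=='top': return ((r-b)**2)[W].sum()/1000
        return ((r-b)**2)[W].sum()/1000
    best=minimize(f,[475,315],method='Nelder-Mead',options=dict(initial_simplex=[[475,315],[480,315],[475,320]],xatol=.02,fatol=1e-3))
    print(n,best.x,best.fun)
    im=cv2.resize(P[n][v-h:v+h,u-h:u+h,::-1],(400,400),interpolation=cv2.INTER_CUBIC)
    for mm,col in((m,(0,255,0)),(rend(n,M['ring'],[*best.x,z0,0],u,v,h),(0,0,255)),(rend(n,[cyl(20,18,40)],[475.8,319.1,0,0],u,v,h),(255,0,0))):
        cs,_=cv2.findContours(mm,cv2.RETR_EXTERNAL,cv2.CHAIN_APPROX_NONE); cv2.drawContours(im,cs,-1,col,1)
    globals()[n]=im
cv2.imwrite('pics/hov2.png',np.hstack([top,side]))
E
python3 m2.py
```

```text
top [473.59355561 314.63839874] 0.4962512254714966
side [478.01069871 316.94250137] 2.0545332431793213
```

View pics/hov2.png

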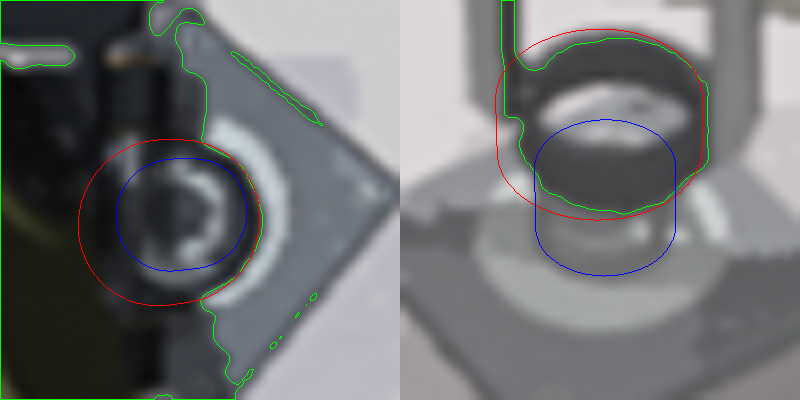

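The top fit gives bias of about (-1.3, 0) here. In the side view the ring spans columns 522–708 (centre 615) and the hub is centred near 604. I'll check those against the predicted columns.

```bash
python3 - <<'E'
from h import *
for p in([474.9,314.7,54.2],[475.8,319.1,29],[476.8,319.1,29],[475.8,320.1,29],[475.8,319.1,30]): print(p,(proj('side',p)-[271-25,322-25]+.5)*8)
o=observe(); print(o['eef_pos'])
E
```

```text
[474.9, 314.7, 54.2] [212.17907231 119.48428467]
[475.8, 319.1, 29] [205.37941866 196.94674102]
[476.8, 319.1, 29] [202.0149537  196.27144442]
[475.8, 320.1, 29] [204.35840802 199.29631958]
[475.8, 319.1, 30] [205.34852967 194.28453685]
[476.13858614 314.39471812 150.51582869]
```

Call:
arm_command --steps '[[[0, 0, 0], 0, 5.5], [[0, 0, 0], 0, 5.5]]'

```text
time_s: 5.7
eef_pos: [476.7, 314.4, 151.8]
tcp_rot: [2.224, 2.218, 0.003]
contact_force: [-0.9, 0.5, -0.5]
width: 0.621
grasp_force: 20.0
```

Call:
arm_command --steps '[[[0.46, 0, 0], 0, 5.5], [[0.46, 0, 0.3], 0, 5.5], [[0.46, 0, 0.5], 0, 5.5], [[0.46, 0, 0.5], 0, 5.5]]'

```text
time_s: 6.03
eef_pos: [476.1, 319.1, 145.1]
tcp_rot: [-2.223, -2.219, 0.001]
contact_force: [0.3, 0.0, -1.4]
width: 0.618
grasp_force: 20.0
```

Call:
arm_command --steps '[[[0, 0, 0.3], 0, 5.5], [[0, 0, 0.6], 0, 5.5], [[0, 0, 0.9], 0, 5.5], [[0, 0, 0.9], 0, 5.5]]'

```text
time_s: 6.37
eef_pos: [476.1, 319.1, 135.8]
tcp_rot: [-2.224, -2.219, 0.001]
contact_force: [0.2, 1.7, -1.3]
width: 0.623
grasp_force: 20.0
```

Call:
arm_command --steps '[[[0, 0, 0.4], 0, 5.5], [[0, 0, 0.8], 0, 5.5], [[0, 0, 1.2], 0, 5.5], [[0, 0, 1.4], 0, 5.5], [[0, 0, 1.4], 0, 5.5]]'

```text
time_s: 6.78
eef_pos: [476.2, 319.2, 122.0]
tcp_rot: [-2.223, -2.219, 0.001]
contact_force: [0.9, 0.5, -1.4]
width: 0.621
grasp_force: 20.0
```

Ring is around the hub with no contact. I'll release it, then close gently on the protruding hub rim in two directions to locate the hub axis.

Call:
arm_command --steps '[[[0, 0, 0.1], 0, 5.5], [[0, 0, 0.1], 0, 7], [[0, 0, 0.1], 0, 7], [[0, 0, 0.1], 0, 7], [[0, 0, -1.4], 0, 7], [[0, 0, -1.4], 0, 5.5], [[0, 0, -1.4], 0, 3.6], [[0, 0, -1.4], 0, 3.6]]' --newtons 5

```text
time_s: 7.45
eef_pos: [476.2, 319.2, 136.2]
tcp_rot: [-2.224, -2.219, 0.0]
contact_force: [-0.1, 0.0, -0.1]
width: 0.57
grasp_force: 0.0
```

Call:
arm_command --steps '[[[0, 0, 0], 0, 3.6], [[0, 0, 0], 0, 3.6], [[0, 0, 0], 0, 3.6], [[0, 0, 0], 0, 3.6]]'

```text
time_s: 7.78
eef_pos: [476.9, 319.1, 136.2]
tcp_rot: [2.223, 2.218, 0.002]
contact_force: [7.4, -0.9, -3.2]
width: 0.418
grasp_force: 5.0
```

Call:
arm_command --steps '[[[0, 0.1, 0], 0, 3.6], [[0, 0.1, 0], 0, 3.6], [[0, 0.1, 0], 0, 3.6]]'

```text
time_s: 8.03
eef_pos: [477.2, 319.1, 136.2]
tcp_rot: [-2.224, -2.219, 0.001]
contact_force: [2.8, 1.5, -3.8]
width: 0.419
grasp_force: 5.0
```

Call:
arm_command --steps '[[[0, 0.06, 0], 0, 5.5], [[0, 0.06, 0], 0, 5.5], [[0, 0.06, 0], -7, 5.5], [[0, 0.06, 0], -14, 5.5], [[0, 0.06, 0], -21, 5.5], [[0, 0.06, 0], -28, 5.5], [[0, 0.06, 0], -35, 5.5], [[0, 0.06, 0], -42, 5.5]]'

```text
time_s: 8.7
eef_pos: [477.8, 319.3, 136.6]
tcp_rot: [-1.272, -2.873, -0.0]
contact_force: [-0.0, 0.9, 0.0]
width: 0.582
grasp_force: 0.0
```

Call:
arm_command --steps '[[[0, 0, 0], -7, 5.5], [[0, 0, 0], -14, 5.5], [[0, 0, 0], -21, 5.5], [[0, 0, 0], -28, 5.5], [[0, 0, 0], -35, 5.5], [[0, 0, 0], -42, 3.6], [[0, 0, 0], -48, 3.6], [[0, 0, 0], -48, 3.6]]'

```text
time_s: 9.37
eef_pos: [477.7, 319.7, 136.7]
tcp_rot: [-0.005, 3.141, 0.002]
contact_force: [2.1, -2.1, 7.7]
width: 0.422
grasp_force: 5.2
```

Call:
arm_command --steps '[[[0, 0, 0], 0, 3.6], [[0, 0, 0], 0, 3.6], [[0, 0, 0], 0, 3.6]]'

```text
time_s: 9.62
eef_pos: [478.1, 319.7, 137.4]
tcp_rot: [0.009, 3.14, 0.002]
contact_force: [0.0, 1.4, 6.0]
width: 0.381
grasp_force: 3.0
```

Call:
arm_command --steps '[[[0, 0, -3], 0, 5.5], [[0, -2, -5], 0, 5.5], [[0.5, -6, -5], 0, 5], [[0.8, -10, -5], 7, 5], [[1.1, -14, -5], 14, 5], [[1.3, -18, -5], 21, 5], [[1.6, -22, -5], 28, 5], [[1.8, -26, -5], 35, 5]]'

```text
time_s: 10.28
eef_pos: [458.6, 57.5, 186.7]
tcp_rot: [0.962, 2.991, 0.0]
contact_force: [0.8, 0.4, 0.0]
width: 0.53
grasp_force: 0.0
```

```bash
cat > rel.py <<'E'
from h import *
import sys
def rel(x,y,z,phi):
    o=observe(); p=o['eef_pos']; Rm=cv2.Rodrigues(o['tcp_rot'])[0]; f=np.arctan2(Rm[1,0],Rm[0,0])
    d=Rm.T@(np.array([x,y,z])-p)/10; t=(f-phi+np.pi)%(2*np.pi)-np.pi
    print('t',o['time_s'],'pos',p.round(1),'phi',round(f,3),'w',round(o['width']*94,1),'F',o['contact_force'].round(1),'shift cm',d.round(2),'turn',round(np.degrees(t),1),'q6',o['q'][5].round(2))
rel(*map(float,sys.argv[1:5]))
E
python3 rel.py 456.2 -44.7 122 2.236
```

```text
t 10.2833 pos [458.6  57.5 186.7] phi 2.519 w 49.9 F [0.8 0.4 0. ] shift cm [-5.76 -8.45  6.47] turn 16.2 q6 -0.9
```

Call:
arm_command --steps '[[[-2, -2.8, 0], 7, 5], [[-4, -5.6, 0], 14, 5], [[-5.76, -8.45, 1], 16, 5], [[-5.76, -8.45, 3.5], 16, 5], [[-5.76, -8.45, 3.5], 16, 5], [[-5.76, -8.45, 3.5], 16, 5]]'

```text
time_s: 10.78
eef_pos: [457.5, -42.9, 151.2]
tcp_rot: [-1.358, -2.831, 0.001]
contact_force: [-0.5, -0.1, -0.1]
width: 0.531
grasp_force: 0.0
```

```bash
python3 rel.py 456.2 -44.7 122 2.236
```

```text
t 10.7833 pos [457.5 -42.9 151.2] phi 2.247 w 49.9 F [-0.5 -0.1 -0.1] shift cm [-0.07 -0.21  2.92] turn 0.6 q6 -0.85
```

Call:
arm_command --steps '[[[-0.07, -0.21, 1.5], 0.6, 4], [[-0.07, -0.21, 2.9], 0.6, 4], [[-0.07, -0.21, 2.9], 0.6, 4], [[-0.07, -0.21, 2.9], 0.6, 1.0], [[-0.07, -0.21, 2.9], 0.6, 1.0], [[-0.07, -0.21, 2.9], 0.6, 1.0], [[-0.07, -0.21, 2.9], 0.6, 1.0], [[-0.07, -0.21, 2.9], 0.6, 1.0]]' --newtons 10

```text
time_s: 11.45
eef_pos: [456.9, -44.8, 123.1]
tcp_rot: [1.37, 2.826, 0.0]
contact_force: [0.2, 0.1, 6.2]
width: 0.125
grasp_force: 10.0
```

```bash
python3 rel.py 456.2 -44.7 122 2.236
```

```text
t 11.45 pos [456.9 -44.8 123.1] phi 2.239 w 11.8 F [0.2 0.1 6.2] shift cm [ 0.05 -0.05  0.11] turn 0.2 q6 -0.85
```

Cap gripped (11.8 mm). Raising the grip to 40 N, lifting, and carrying it to the hub.

Call:
arm_command --steps '[[[0, 0, 0], 0, 0.8], [[0, 0, -3], 0, 0.8], [[0.5, 0.4, -6], 0, 0.8], [[3, 2.7, -7.5], 0, 0.8], [[6, 5.3, -7.5], 0, 0.8], [[9, 8, -7.5], 0, 0.8], [[12, 10.6, -7.5], -4, 0.8], [[15, 13.3, -7.5], -8, 0.8]]' --newtons 40

```text
time_s: 12.12
eef_pos: [467.7, 157.1, 197.8]
tcp_rot: [1.166, 2.917, 0.0]
contact_force: [0.9, -0.6, -0.8]
width: 0.13
grasp_force: 40.0
```

```bash
python3 rel.py 477.5 319.6 185 2.448
```

```text
t 12.1167 pos [467.7 157.1 197.8] phi 2.381 w 12.3 F [ 0.9 -0.6 -0.8] shift cm [10.49 12.45  1.28] turn -3.8 q6 -0.56
```

Call:
arm_command --steps '[[[2.6, 3.1, 0], -3.8, 0.8], [[5.2, 6.2, 0], -3.8, 0.8], [[7.9, 9.3, 0], -3.8, 0.8], [[10.5, 12.45, 0], -3.8, 0.8], [[10.5, 12.45, 1], -3.8, 0.8], [[10.5, 12.45, 1.5], -3.8, 0.8], [[10.5, 12.45, 1.5], -3.8, 0.8]]'

```text
time_s: 12.7
eef_pos: [477.6, 317.2, 181.0]
tcp_rot: [-1.071, -2.951, 0.004]
contact_force: [-0.9, -0.1, -1.0]
width: 0.122
grasp_force: 40.0
```

```bash
python3 rel.py 477.5 319.6 168 2.448
python3 - <<'E'
from h import *
T=[]
for n,(u,v),h in(('top',(148,253),28),('side',(271,315),28)):
    p,d=snapshot(n); np.savez(f'{n}2.npz',p=p,d=d)
    T.append(cv2.resize(p[v-h:v+h,u-h:u+h,::-1],(400,400),interpolation=cv2.INTER_CUBIC))
cv2.imwrite('pics/cap1.png',np.hstack(T))
E
```

```text
t 12.7 pos [477.6 317.2 181. ] phi 2.445 w 11.4 F [-0.9 -0.1 -1. ] shift cm [0.16 0.18 1.29] turn -0.2 q6 -0.35
```

View pics/cap1.png

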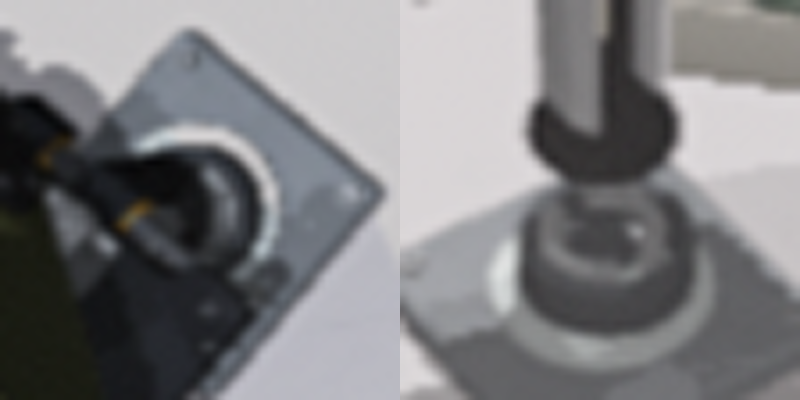

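The picture shows the ring lying flat on the plate round the hub, with the notch gaps at about (575,207) and (645,235), as assumed. The cap is held above at (605,130). Aligning, then lowering.

Call:
arm_command --steps '[[[0.16, 0.18, 0.4], -0.2, 0.8], [[0.16, 0.18, 0.8], -0.2, 0.8], [[0.16, 0.18, 1.2], -0.2, 0.8], [[0.16, 0.18, 1.3], -0.2, 0.8], [[0.16, 0.18, 1.3], -0.2, 0.8]]'

```text
time_s: 13.22
eef_pos: [478.1, 320.0, 169.1]
tcp_rot: [-1.067, -2.954, 0.001]
contact_force: [0.2, 0.6, -0.7]
width: 0.123
grasp_force: 40.0
```

```bash
python3 rel.py 477.5 319.6 160 2.448
```

```text
t 13.2167 pos [478.1 320.  169.1] phi 2.448 w 11.5 F [ 0.2  0.6 -0.7] shift cm [ 0.02 -0.06  0.91] turn 0.0 q6 -0.35
```

Call:
arm_command --steps '[[[0, -0.06, 0.3], 0, 0.8], [[0, -0.06, 0.5], 0, 0.8], [[0, -0.06, 0.7], 0, 0.8], [[0, -0.06, 0.8], 0, 0.8], [[0, -0.06, 0.8], 0, 0.8]]'

```text
time_s: 13.63
eef_pos: [477.7, 319.7, 161.3]
tcp_rot: [-1.067, -2.955, 0.0]
contact_force: [-0.4, 0.5, -0.7]
width: 0.126
grasp_force: 40.0
```

Call:
arm_command --steps '[[[0, 0, 0.15], 0, 0.8], [[0, 0, 0.3], 0, 0.8], [[0, 0, 0.45], 0, 0.8], [[0, 0, 0.5], 0, 0.8], [[0, 0, 0.5], 0, 0.8]]'

```text
time_s: 14.05
eef_pos: [477.8, 319.8, 156.6]
tcp_rot: [1.067, 2.955, 0.0]
contact_force: [-0.6, -1.1, 0.9]
width: 0.124
grasp_force: 40.0
```

Call:
arm_command --steps '[[[0, 0, 0.2], 0, 0.8], [[0, 0, 0.4], 0, 0.8], [[0, 0, 0.6], 0, 0.8], [[0, 0, 0.8], 0, 0.8], [[0, 0, 0.9], 0, 0.8], [[0, 0, 0.9], 0, 0.8]]'

```text
time_s: 14.55
eef_pos: [477.9, 319.8, 147.8]
tcp_rot: [1.067, 2.955, 0.001]
contact_force: [-1.3, -2.3, 8.4]
width: 0.125
grasp_force: 40.0
```

```bash
python3 rel.py 477.5 319.6 146 2.448
```

```text
t 14.55 pos [477.9 319.8 147.8] phi 2.449 w 11.8 F [-1.3 -2.3  8.4] shift cm [ 0.02 -0.04  0.18] turn 0.0 q6 -0.35
```

Call:
arm_command --steps '[[[0, -0.03, 0.1], 0, 0.8], [[0, -0.03, 0.2], 0, 0.8], [[0, -0.03, 0.2], 0, 0.8]]'

```text
time_s: 14.8
eef_pos: [477.9, 319.8, 147.1]
tcp_rot: [1.067, 2.954, 0.002]
contact_force: [-6.5, -3.6, 20.3]
width: 0.125
grasp_force: 40.0
```

Call:
arm_command --steps '[[[0, 0, 0], 7, 0.8], [[0, 0, 0], 14, 0.8], [[0, 0, 0], 21, 0.8], [[0, 0, 0], 28, 0.8], [[0, 0, 0], 35, 0.8], [[0, 0, 0], 42, 0.8], [[0, 0, 0], 42, 0.8]]'

```text
time_s: 15.38
eef_pos: [478.2, 320.2, 147.1]
tcp_rot: [2.064, 2.367, 0.005]
contact_force: [-2.3, 1.1, 15.8]
width: 0.126
grasp_force: 40.0
```

```bash
python3 rel.py 477.8 319.7 147 0.982; python3 -c "
from h import *;print(observe()['ft_torque'])"
```

```text
t 15.3833 pos [478.2 320.2 147.1] phi 1.707 w 11.9 F [-2.3  1.1 15.8] shift cm [-0.04 -0.05  0.01] turn 41.6 q6 0.39
[ 0.00749251  0.44105598 -0.13808795]
```

Call:
arm_command --steps '[[[0, 0, 0], 7, 0.8], [[0, 0, 0], 14, 0.8], [[0, 0, 0], 21, 0.8], [[0, 0, 0], 28, 0.8], [[0, 0, 0], 34, 0.8], [[0, 0, 0], 38, 0.8], [[0, 0, 0], 38, 0.8]]'

```text
time_s: 15.97
eef_pos: [477.9, 320.4, 147.2]
tcp_rot: [-2.719, -1.571, -0.005]
contact_force: [-5.2, 2.0, 16.7]
width: 0.129
grasp_force: 40.0
```

```bash
python3 rel.py 477.8 319.7 147 0.982; python3 -c "
from h import *;print(observe()['ft_torque'])"
```

```text
t 15.9667 pos [477.9 320.4 147.2] phi 1.048 w 12.1 F [-5.2  2.  16.7] shift cm [-0.06  0.02  0.02] turn 3.8 q6 1.05
[0.43524722 0.96442678 0.06715936]
```

Call:
arm_command --steps '[[[0, 0, 0.05], 2, 0.8], [[0, 0, 0.05], 4, 0.8], [[0, 0, 0.05], 6, 0.8], [[0, 0, 0.05], 6, 0.8]]'

```text
time_s: 16.3
eef_pos: [477.7, 320.8, 147.1]
tcp_rot: [-2.795, -1.431, -0.005]
contact_force: [-9.3, 4.0, 22.6]
width: 0.125
grasp_force: 40.3
```

```bash
python3 rel.py 477.8 319.7 147 0.982; python3 -c "
from h import *;print(observe()['ft_torque'])"
```

```text
t 16.3 pos [477.7 320.8 147.1] phi 0.946 w 11.7 F [-9.3  4.  22.6] shift cm [-0.08  0.07  0.01] turn -2.0 q6 1.15
[0.71201228 1.8174143  0.44229822]
```

Call:
arm_command --steps '[[[0, -0.06, 0], 2, 0.8], [[0, -0.06, 0], 4, 0.8], [[0, -0.06, 0], 4, 0.8]]'

```text
time_s: 16.55
eef_pos: [477.4, 321.0, 147.1]
tcp_rot: [-2.843, -1.333, -0.005]
contact_force: [-7.6, 1.7, 20.5]
width: 0.13
grasp_force: 41.8
```

```bash
python3 rel.py 477.8 319.7 147 0.982; python3 - <<'E'
from h import *
print(observe()['ft_torque'])
T=[]
for n,(u,v),h in(('top',(148,253),28),('side',(271,322),24)):
    p,d=snapshot(n)
    T.append(cv2.resize(p[v-h:v+h,u-h:u+h,::-1],(400,400),interpolation=cv2.INTER_CUBIC))
cv2.imwrite('pics/end.png',np.hstack(T))
E
```

```text
t 16.55 pos [477.4 321.  147.1] phi 0.877 w 12.2 F [-7.6  1.7 20.5] shift cm [-0.07  0.11  0.01] turn -6.0 q6 1.22
[0.3799299  1.31995068 0.7879812 ]
```

View pics/end.png

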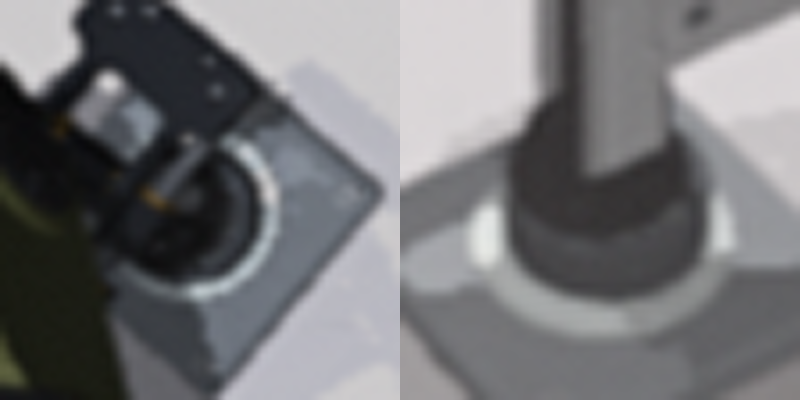

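The picture shows the cap flange seated down on the hub at side (610,165), with the ring flat on the plate below it. The moment has risen from 0.07 to 0.79 N m against the stop, and the press is 20 N. Handing in.

```bash
python3 -c "
from h import *;print(hand_in())"
```

```text
the job is handed in; nothing more can be done
None
```

The job is handed in at about 17 s of the 61 s: the ring lies flat on the backing plate, and the cap is in the hub, flush on the rim, turned clockwise to the stop and still gripped. I kept clear of the bystanders but did not check them in a final picture.

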